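Load the yellow label roll from behind the others

TASK

The label dispenser needs the yellow roll, which hangs at the back of the full hook. Hang the white and the blue roll on the spare hook first, then take the yellow roll and push it on the dispenser's spindle, over the spring catch, until it is fully home against the black disc and the catch has snapped up in front of it. Ease the rolls over the hooks' upturned tips and on to the disc without forcing them, keep them off the bench, and leave everything else where it stands.

Things in the scene. Friction and masses are not known exactly. Their poses are not given: they have to be found in the camera images.
- rack: The fixed grey rack (foot 140 x 184 x 10 mm) that carries two steel hooks, arms parallel and 120 mm apart, reaching to -x. Origin: under the foot, below the cross bar; x points away from the robot, z up. Root plates and cross bar end 11 mm above the arms' tops. The rack may stand left or right of the dispenser and is turned up to 0.2 rad.
- hook_full: The hook that carries three rolls at the start. Origin: root of its arm, in its middle plane, at the height of the arm's top, 115 mm above the bench; x points along the arm to the root, z up. The arm is a round bar of 10 mm diameter that runs 125 mm along -x; its last 10 mm turn up to a tip that stands 10.5 mm above the arm's top.
- hook_spare: The empty hook, on the other side of the rack, of the same shape with the same kind of origin and axes. It has room for three rolls.
- roll_yellow: Yellow label roll, rearmost on the full hook: 56 mm outer diameter, 30 mm wide, bore 25.4 mm, about 0.12 kg. Origin: its centre; x is the bore's axis, along the arm. It hangs with its centre 12.7 mm below the arm's top. To pass a hook's tip the centre must be lifted to within 2.4 mm of the height of the arm's top, else the bore catches. Fingers fit at both sides across the arm.
- roll_white: White label roll, same size and frame, on the full hook in front of the yellow one (first or second from the tip; it varies). The rolls on the hook are 2 to 7 mm apart.
- roll_blue: Blue label roll, same size and frame, on the full hook in front of the yellow one (second or first from the tip).
- spindle_root (a point): Where the spindle leaves the dispenser's upright plate, on the spindle's axis, 115 mm above the bench; x points along the axis into the plate, z up. The grey spindle runs 104 mm along -x: 21.6 mm thick for 94 mm, then tapering to a 12 mm nose. The black disc (52 mm across) on it is set by hand: its face stands 5 to 47 mm in front of this point, differently each time and not measured.
- catch (a joint): Spring catch in the spindle's top, a steel ramp rising to a nose 3.5 mm high that moves with the disc setting: its top stands 37 mm in front of the disc's face. 0 rad: up; 0.05 to 0.11: pressed down by a core passing over it, which takes some 3 to 8 N. It snaps up again in front of the 30 mm wide roll only when the roll is within about 2 mm of the disc; the disc then stops the roll hard.
- dispenser: The fixed label dispenser: white foot 150 x 180 x 20 mm, upright plate ending 22 mm above the spindle's axis, motor box behind. Origin: centre of the foot's underside; front is -x, turned up to 0.2 rad. Spindle 30 mm to +y, plate face 10 mm to +x of the origin. Feed roller, pin and peel bar stand out below 71 mm height at its -y side.
- flask: Conical flask with a blue stopper, 104 mm wide, 196 mm high, behind the work; origin at the centre of its underside.
- bottle: Small white reagent bottle with a red cap, 56 mm wide, 105 mm high, behind the work; origin at the centre of its underside.
- tape: Roll of tan tape lying at the back, 104 mm wide, 25 mm high; origin at the centre of its underside.
- cryobox: Small card box with a lid, 71 x 71 x 46 mm, near the bench's front edge; origin at the centre of its underside.
- timer: Small square timer, 62 x 62 x 20 mm, near the bench's front edge; origin at the centre of its underside. To the left of it and of the work (y above 0.5 m, x above 0.35 m) stands a fixed white instrument, about 0.4 m high, to keep clear of on the way in.
- marker: Blue six-sided pen, 125 mm long, 12 mm wide, lying near the bench's front edge; origin at the centre of its underside.
Mind the look-alikes: they are no part of the job. What is shaped like the roll_white but green or pink is not meant.

How it is judged (in metres and radians):
On the way, in this order (a step that is already met when the one before it is completed fails the run):
1. the white and the blue roll hang on the spare hook, while the yellow one still hangs on its own (x of roll_white in the frame of hook_spare between -0.108 and -0.01 m and y of roll_white in the frame of hook_spare between -0.006 and 0.006 m and z of roll_white in the frame of hook_spare between -0.0165 and -0.009 m and x of roll_blue in the frame of hook_spare between -0.108 and -0.01 m and y of roll_blue in the frame of hook_spare between -0.006 and 0.006 m and z of roll_blue in the frame of hook_spare between -0.0165 and -0.009 m and x of roll_yellow in the frame of hook_full between -0.108 and -0.01 m and y of roll_yellow in the frame of hook_full between -0.006 and 0.006 m and z of roll_yellow in the frame of hook_full between -0.0165 and -0.009 m), for 0.1 s.
2. the yellow roll is fully home on the dispenser's spindle, the catch up in front of it (x of roll_yellow in the frame of spindle_root between -0.0645 and -0.017 m and y of roll_yellow in the frame of spindle_root between -0.004 and 0.004 m and z of roll_yellow in the frame of spindle_root between -0.004 and 0.004 m and angle between the x axis of roll_yellow and the x axis of spindle_root, either way round below 0.08 rad and value of joint catch below 0.02 rad), for 0.2 s.
At the end, for the whole second after the job is handed in: White and blue roll hang at rest on the spare hook (10 to 108 mm from its root, 9 to 16.5 mm below the arm's top, within 6 mm sideways); the yellow roll hangs at rest and level (0.04 rad) on the spindle, 17 to 64.5 mm from the plate, 0.8 to 4 mm below the axis; the catch is up (below 0.02 rad) (all of step 2 and x of roll_white in the frame of hook_spare between -0.108 and -0.01 m and y of roll_white in the frame of hook_spare between -0.006 and 0.006 m and z of roll_white in the frame of hook_spare between -0.0165 and -0.009 m and x of roll_blue in the frame of hook_spare between -0.108 and -0.01 m and y of roll_blue in the frame of hook_spare between -0.006 and 0.006 m and z of roll_blue in the frame of hook_spare between -0.0165 and -0.009 m and linear speed of each of roll_white, roll_blue, roll_yellow below 0.03 m/s and z of roll_yellow in the frame of spindle_root below -0.0008 m and angle between the x axis of roll_yellow and the x axis of spindle_root, either way round below 0.04 rad); the robot touches nothing.
It fails at once if a roll is pushed or pulled against a hook with more than 40 N (contact force between any of roll_white, roll_blue, roll_yellow and hook_full above 40 N or contact force between any of roll_white, roll_blue, roll_yellow and hook_spare above 40 N).
It fails at once if the yellow roll is pushed on the dispenser with more than 20 N (contact force between roll_yellow and dispenser above 20 N).
It fails at once if a roll is dropped or laid down (its centre comes below 60 mm) (height (world z) of any of roll_white, roll_blue, roll_yellow below 0.06 m).
It fails at once if a bystander is moved by more than 20 mm (distance of any of flask, bottle, tape, cryobox, timer, marker from where it was at the start of the episode above 0.02 m).
It also fails if it takes over 70 s, if anything falls off the work surface, if the arm or the gripper's body presses on something with over 40 N, if the wrist force passes 120 N, or if a joint passes its speed limit or range.

ROBOT

A 7-joint arm with a two-finger parallel gripper is mounted at the origin on a cart in front of the work surface, level with it; the furniture and walls round the work are solid. World frame = base frame: x ahead of the robot, y to its left, z up, the work surface at z = 0. Lengths are in mm, angles in rad, forces in N, time in s.
With the tool pointing down it reaches from about 400 to 875 mm from the base axis. Payload 4.4 kg.
Tool frame: the origin (TCP) lies at the centre of the arm's flange, where the gripper is bolted on; the fingertips stand ahead of it and the grasp point (between the pads) lies 155 mm ahead of it (env.tcp_to_tips is the z of the fingertips in the tool frame, in mm); z points along the fingers, y is the line along which they close (so a half turn about z gives the same grasp; the last joint's range is limited). The gripper opens to 85 mm and grips with 20 to 120 N. Pads are 22 mm wide; open, the fingers measure 114 mm over their backs; the gripper's body (76 mm by 85 mm) begins 54 mm behind the grasp point. The pads swing forward as they close: fully open they stand 13 mm farther back than shut.
Start: joints at [1.206, 0.628, 0.038, 1.517, -0.027, 0.996, -0.02], TCP at [191.364, -621.205, 404.713] pointing down, gripper open.
Joint ranges: [-3.06, 3.06], [-0.37, 2.12], [-1.25, 1.32], [0.18, 2.47], [-1.1, 4.24], [0.23, 1.98], [-2.94, 2.94]. Speed limits (rad/s): [2.57, 2.57, 3.14, 3.14, 3.14, 3.14, 3.14].

INTERFACE

Orientations are given as a rotation vector (axis times angle).
In Python, from cell import env gives the robot as it stands.
- The arm moves only by the tool jog_arm, never from a script. Its argument "targets" is a list of rows, each an object with "slide": the shift along the tool's x, y, z normalised to -1 to 1, where 1 is 0.5 m, a list of three; "twist": the turn about the tool's z normalised to -1 to 1, where 1 is 2 pi rad; "fingers": the opening, from 0 (shut) to 1 (fully open). A call has 1 to 20 rows; each row shifts and turns the commanded pose from where the row before left it, along the tool's axes as they then stand; what a row does not reach is not made up. A row lasts 1/8 s, in which the tool goes at most 62.5 mm and 10.7 degrees, less where a joint would pass 70% of its speed; a pose out of reach is approached as far as the arm can. A call with a number of a shift or a turn outside -1 to 1 is refused whole. A call with a gripper value outside its range is refused whole. The fingers move at their own pace and stop on an object; "force" is the grip in N (left out, the last holds). Time passes only in rows, so rows that do not move let the fingers close. It gives the time, the measured TCP pose, the force, the opening and the grip force at its end, in the units of the state.
- env.read_state(): the state, without advancing time (a new reading comes with each control period).
- env.read_camera(name): name is "side" or "top"; returns a dict with "color" (480x640x3 uint8, blue, green, red), "vertical_fov" (degrees; the focal length in pixels is half the picture's height over the tangent of half this angle, whatever the lens; pixels are square), "cx", "cy" (the principal point, pixels), "xyz" and "orientation" of the camera in the world. Camera axes: x right, y up, looking along -z (the intrinsics and any distortion apply to the point x, -y, -z); pixel columns grow to the right and rows downward; lengths in mm; the calibration is good to about 2 mm. A picture is of the moment at which its call begins. There is no depth.
- env.close_job(): hands the job in; it is judged then, once.
Trained networks look in the newest picture that a camera, given by its name, has taken for a name from the list of things; names that differ only in an ending like _2 or _b are one class to them, and where a whole thing is asked for, a point or a joint stands for the part that bears it (a point fixed in the world has none). Each returns a list of dicts, best first, with "p" (0 to 1); they miss things now and then, are a little off and sometimes report something else, mostly with a low value. They report only what shows in the picture. A call takes as long as a camera call. They do not tell look-alikes from the thing itself.
- env.masks_of(camera, target): "mask" (480x640 bool, what is visible of it) and "at" ([column, row] in pixels, amid what is visible of it).
The state is a dict: "t": time; "joints": joint angles; "joint_velocities": joint speeds; "joint_efforts": joint torques, N m; "eef_pos": TCP position; "eef_rot": TCP orientation; "ft_force": force on the tool from outside, world axes, zero at the start; "torque": the same for the moment, N m; "grip_width": finger opening in mm; "grip_force": force on a finger pad.
Only numpy, scipy, OpenCV 4.12 (cv2) and the standard library are available. Lean on these libraries where they do the work, as an engineer would, in place of code of your own. Each camera call takes 0.05 s, during which the arm holds its last target. There are 200 camera calls.

## Working session

There is one attempt and no reset: what is moved stays moved. The work goes in short steps, Python scripts to look and compute and a tool call to move; the robot and the scene stay as the last step left them, time stands still between calls to the robot, and variables do not carry over. Pictures are saved under pics/ and viewed, at most 10 in all, crops included, and the job is handed in when it is done.

Besides the shell and the picture viewer there is one more tool, called by a JSON object that holds its "fn" and its "kwargs", one argument or row to a line. jog_arm: Moves the arm, as the interface text tells. Scaled input: -1 to 1 covers 0.5 m each way for a shift and 2 pi rad each way for a turn. Its arguments: {"type":"object","properties":{"targets":{"type":"array","items":{"type":"object","properties":{"slide":{"type":"array","items":{"type":"number"}},"twist":{"type":"number"},"fingers":{"type":"number"}}}},"force":{"type":"number"}},"required":["targets"]}

```bash
ls; mkdir -p pics
python3 - <<'E'
from cell import env
import cv2, numpy as np
s=env.read_state(); print(s['t'],s['eef_pos'],s['eef_rot'],env.tcp_to_tips,s['grip_width'])
for n in ('side','top'):
    c=env.read_camera(n); print(n,c['vertical_fov'],c['cx'],c['cy'],c['xyz'],c['orientation'],[k for k in c])
    cv2.imwrite(f'pics/{n}0.png',c['color'])
    for t in ('rack','hook_full','hook_spare','roll_yellow','roll_white','roll_blue','dispenser','spindle_root','catch'):
        try: print(t,[(round(float(d['p']),2),np.round(d['at']).tolist(),int(d['mask'].sum())) for d in env.masks_of(n,t)][:4])
        except Exception as e: print(t,e)
E
```

```text
pics
0.0 [ 191.27813615 -620.89314715  403.76632057] [-3.10465326e+00 -4.67290922e-01  5.00870916e-04] 173.4 85.41862000195422
side 56.519965331413005 317.19274590689616 238.05200258731986 [186.05601181 742.13100934 684.04213189] [ 0.33644887 -1.05586584 -2.31652961] ['color', 'vertical_fov', 'cx', 'cy', 'xyz', 'orientation']
rack [(0.66, [270.0, 288.0], 4143), (0.18, [243.0, 207.0], 2458)]
hook_full [(0.53, [279.0, 228.0], 172), (0.18, [353.0, 393.0], 1409)]
hook_spare [(0.74, [249.0, 280.0], 665), (0.74, [304.0, 178.0], 476), (0.42, [342.0, 210.0], 4545)]
roll_yellow [(0.7, [288.0, 239.0], 449)]
roll_white [(0.82, [318.0, 253.0], 553), (0.71, [346.0, 312.0], 748), (0.62, [285.0, 356.0], 135), (0.58, [453.0, 235.0], 515)]
roll_blue [(0.86, [302.0, 244.0], 460)]
dispenser [(0.72, [339.0, 209.0], 4542), (0.17, [243.0, 210.0], 2475)]
spindle_root [(0.57, [339.0, 209.0], 4626)]
catch []
top 50.98714932280011 316.70363893844774 229.8088164640453 [ 427.84406103  174.20469457 1339.69331995] [ 0.08058729 -0.07767953 -1.5525451 ] ['color', 'vertical_fov', 'cx', 'cy', 'xyz', 'orientation']
rack [(0.57, [266.0, 206.0], 2459)]
hook_full [(0.64, [294.0, 193.0], 98), (0.25, [292.0, 202.0], 278), (0.2, [372.0, 294.0], 252)]
hook_spare [(0.65, [242.0, 211.0], 288)]
roll_yellow [(0.82, [293.0, 201.0], 326)]
roll_white [(0.72, [408.0, 299.0], 265), (0.61, [216.0, 256.0], 276), (0.53, [283.0, 272.0], 270)]
roll_blue [(0.71, [297.0, 213.0], 296)]
dispenser [(0.42, [340.0, 296.0], 817)]
spindle_root [(0.55, [375.0, 204.0], 4062)]
catch [(0.56, [296.0, 216.0], 285)]
```

View pics/side0.png

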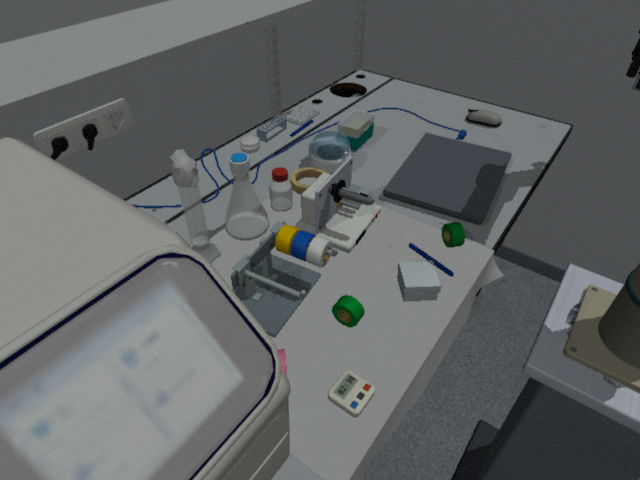

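View pics/top0.png

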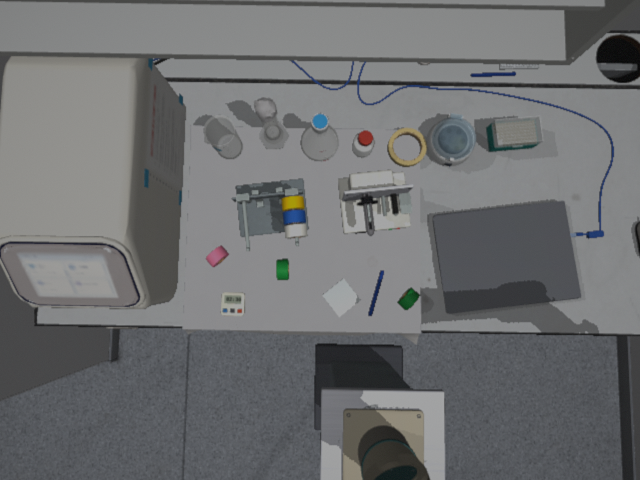

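The top view shows the yellow (292,200), blue (294,215) and white (296,230) rolls on the full hook, and the spare hook at about (247,225). The spindle is at about (369,215). The green rolls at (283,269) and (409,298) and the pink one at (217,256) are look-alikes lying on the bench. White, at (296,230), is the only one on the hook in front of blue.

Run:
```python
import cv2
for n,(x0,y0,x1,y1),k in (('top',(225,170,425,255),4),('side',(225,165,405,330),3.6)):
    c=cv2.imread(f'pics/{n}0.png')[y0:y1,x0:x1]
    c=cv2.convertScaleAbs(cv2.resize(c,None,fx=k,fy=k,interpolation=cv2.INTER_CUBIC),alpha=1.3)
    for i in range(0,x1-x0,20): cv2.putText(c,str(x0+i),(int(i*k),10),0,.35,(0,0,255)); cv2.line(c,(int(i*k),12),(int(i*k),18),(0,0,255))
    for i in range(20,y1-y0,20): cv2.putText(c,str(y0+i),(0,int(i*k)),0,.35,(0,0,255))
    cv2.imwrite(f'pics/{n}0c.png',c)
```

```text
(no output)
```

View pics/top0c.png

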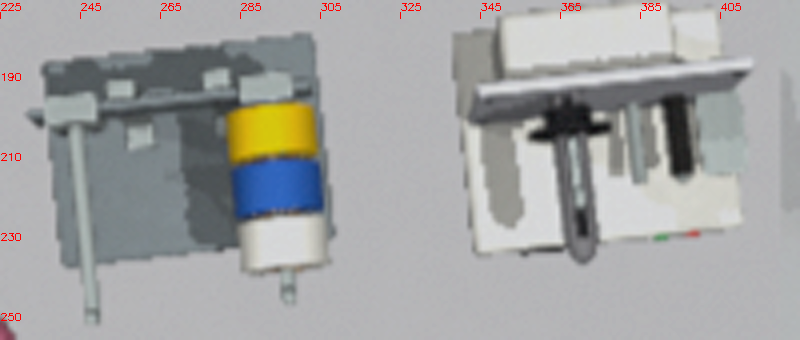

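View pics/side0c.png

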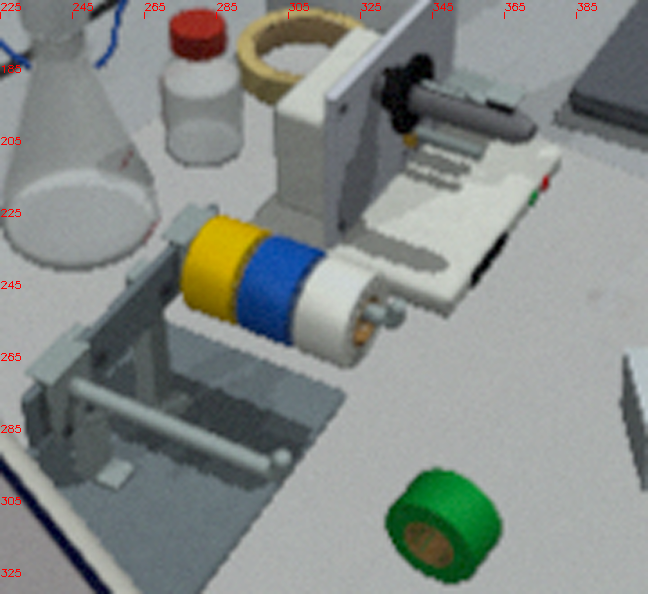

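```bash
cat > h.py <<'E'
import numpy as np, cv2
from scipy.spatial.transform import Rotation as R
from scipy.optimize import least_squares
CAM={'side':(56.519965331413005,317.19274590689616,238.05200258731986,[186.05601181,742.13100934,684.04213189],[0.33644887,-1.05586584,-2.31652961]),
'top':(50.98714932280011,316.70363893844774,229.8088164640453,[427.84406103,174.20469457,1339.69331995],[0.08058729,-0.07767953,-1.5525451])}
def proj(n,P,d=np.zeros(3)):
    v,cx,cy,t,r=CAM[n]; f=240/np.tan(np.radians(v/2))
    q=(np.atleast_2d(P)-np.array(t)-d)@R.from_rotvec(r).as_matrix()
    return np.c_[cx+f*q[:,0]/-q[:,2], cy-f*q[:,1]/-q[:,2]]
def onplane(n,uv,z):
    v,cx,cy,t,r=CAM[n]; f=240/np.tan(np.radians(v/2))
    d=R.from_rotvec(r).apply([(uv[0]-cx)/f,-(uv[1]-cy)/f,-1]); t=np.array(t)
    return t+d*(z-t[2])/d[2]
def T(p,L):
    c,s=np.cos(p[2]),np.sin(p[2]); L=np.atleast_2d(L).astype(float)
    return np.c_[p[0]+c*L[:,0]-s*L[:,1], p[1]+s*L[:,0]+c*L[:,1], L[:,2]]
def tp(u,v): return ('top',225+u/4,170+v/4)
def sd(u,v): return ('side',225+u/3.6,165+v/3.6)
E
cat > fit.py <<'E'
from h import *
# rack params x,y,yaw,fx(front foot); x = hook root
def rk(p): 
    f=p[3]
    return [(tp(92,312),(-120,60,125)),(tp(288,290),(-120,-60,125)),(sd(281,457),(-120,60,121)),(sd(397,313),(-120,-60,121)),
     (tp(64,267),(f,92,10)),(tp(334,235),(f,-92,10)),(sd(345,397),(f,-92,10)),(tp(44,62),(f+140,92,10)),(tp(315,35),(f+140,-92,10))]
def rl(p): return [(tp(77,140),tp(89,290),(-60,60,110)),(tp(273,131),tp(284,243),(-60,-60,102)),(sd(80,385),sd(262,463),(-60,60,110))]
def dk(p): return [(tp(476,253),(-75,90,20)),(tp(742,225),(-75,-90,20)),(tp(584,262),(-94,30,115)),(sd(447,302),(-75,90,20)),(sd(557,152),(-75,-90,20)),(sd(534,130),(-94,30,115))]
def dl(p): return [(tp(566,130),tp(582,245),(-50,30,115)),(sd(430,98),sd(520,125),(-50,30,115))]
def res(q,full=False):
    r=[];d={'top':q[7:10],'side':q[10:13]}
    for p,K,L in ((q[0:4],rk,rl),(q[4:7],dk,dl)):
        for (n,u,v),l in K(p): r+=list((proj(n,T(p,l),d[n])[0]-[u,v]))
        for a,b,l in L(p):
            c=proj(a[0],T(p,l),d[a[0]])[0]; e=T(p,np.array(l)+[20,0,0]); e=proj(a[0],e,d[a[0]])[0]
            A,B=np.array(a[1:]),np.array(b[1:]); g=(e-c)/np.linalg.norm(e-c)
            for X in (A,B): w=X-c; r.append(2*(g[0]*w[1]-g[1]*w[0]))
    return np.array(r+list(q[7:13]/2*.5))
s=least_squares(res,[650,300,0.1,-130,650,90,0.1]+[0]*6,loss='soft_l1')
J=s.jac; C=np.sqrt(np.diag(np.linalg.inv(J.T@J)))
np.set_printoptions(suppress=True,precision=3,linewidth=150)
print(s.x); print(C[:7]*.5); print(res(s.x))
from h import T
for nm,l in (('full root',(0,-60,115)),('spare root',(0,60,115)),('full tip',(-125,-60,115))): print(nm,T(s.x[:3],l))
print('spindle root',T(s.x[4:7],(10,30,115)),'nose',T(s.x[4:7],(-94,30,115)))
c,sn=np.cos(s.x[2]),np.sin(s.x[2])
for nm,uv in (('y',(273,131)),('b',(278,188)),('w',(284,242))):
    P=onplane('top',tp(*uv)[1:],128)-s.x[7:10]; print(nm,P,'in rack',((P[:2]-s.x[:2])@[[c,-sn],[sn,c]]))
E
python3 fit.py
```

```text
[628.871 299.068   0.122 -77.403 639.145  27.882   0.134   0.016   0.09    1.326  -0.016  -0.09    0.019]
[1.609 1.524 0.004 1.198 1.627 1.687 0.008]
[-0.427  0.638 -0.085  0.96  -0.514 -0.357 -0.032 -2.307 -0.924 -0.033  0.515  0.749  1.742 -2.544 -0.584 -0.49  -0.106 -0.816 -0.267 -1.132  0.322
  0.14   0.333  0.449 -0.482  0.376  0.697 -0.578 -0.16  -0.678  1.339 -1.156  1.712 -2.417 -0.454  0.19  -0.32   0.242  0.476  0.979  0.004  0.022
  0.332 -0.004 -0.022  0.005]
full root [[636.151 239.511 115.   ]]
spare root [[621.591 358.625 115.   ]]
full tip [[512.074 224.344 115.   ]]
spindle root [[645.041  58.95  115.   ]] nose [[541.977  45.036 115.   ]]
y [615.805 235.577 126.674] in rack [-20.673 -61.437]
b [580.924 231.791 126.674] in rack [-55.756 -60.962]
w [548.076 227.461 126.674] in rack [-88.886 -61.275]
```

{"fn": "jog_arm", "kwargs": {
  "targets": [
    {"twist":0.0281,"slide":[0,0,0],"fingers":1},
    {"slide":[0.057,-0.1,0]},
    {"slide":[0.057,-0.1,0]},
    {"slide":[0.057,-0.1,0]},
    {"slide":[0.057,-0.1,0]},
    {"slide":[0.057,-0.1,0]},
    {"slide":[0.057,-0.1,0]},
    {"slide":[0.057,-0.1,0]},
    {"slide":[0.057,-0.1,0]},
    {"slide":[0.057,-0.1,0]},
    {"slide":[0.057,-0.1,0]},
    {"slide":[0.057,-0.1,0]},
    {"slide":[0.057,-0.1,0]},
    {"slide":[0.057,-0.1,0]},
    {"slide":[0.057,-0.1,0]},
    {"slide":[0.057,-0.1,0]},
    {"slide":[0.057,-0.1,0]},
    {"slide":[0,0,0]}
  ]
}}

```text
validation failed for argument at $.ta...
```

{"fn": "jog_arm", "kwargs": {
  "targets": [
    {"slide":[0,0,0],"twist":0.0281,"fingers":1},
    {"slide":[0.057,-0.1,0],"twist":0,"fingers":1},
    {"slide":[0.057,-0.1,0],"twist":0,"fingers":1},
    {"slide":[0.057,-0.1,0],"twist":0,"fingers":1},
    {"slide":[0.057,-0.1,0],"twist":0,"fingers":1},
    {"slide":[0.057,-0.1,0],"twist":0,"fingers":1},
    {"slide":[0.057,-0.1,0],"twist":0,"fingers":1},
    {"slide":[0.057,-0.1,0],"twist":0,"fingers":1},
    {"slide":[0.057,-0.1,0],"twist":0,"fingers":1}
  ]
}}

```text
t: 2.12
eef_pos: [369.5, -194.7, 405.1]
eef_rot: [3.135, 0.192, 0.002]
ft_force: [0.3, -0.3, -0.7]
grip_width: 85.9
grip_force: 0.0
```

{"fn": "jog_arm", "kwargs": {
  "targets": [
    {"slide":[0.0572,-0.0997,0],"twist":0,"fingers":1},
    {"slide":[0.0572,-0.0997,0],"twist":0,"fingers":1},
    {"slide":[0.0572,-0.0997,0],"twist":0,"fingers":1},
    {"slide":[0.0572,-0.0997,0],"twist":0,"fingers":1},
    {"slide":[0.0572,-0.0997,0],"twist":0,"fingers":1},
    {"slide":[0.0572,-0.0997,0],"twist":0,"fingers":1},
    {"slide":[0.0572,-0.0997,0],"twist":0,"fingers":1},
    {"slide":[0.0572,-0.0997,0],"twist":0,"fingers":1},
    {"slide":[0,0,0.1],"twist":0,"fingers":1},
    {"slide":[0,0,0],"twist":0,"fingers":1}
  ]
}}

```text
t: 3.38
eef_pos: [545.8, 227.0, 351.5]
eef_rot: [3.132, 0.193, -0.012]
ft_force: [0.7, -0.0, 0.4]
grip_width: 85.5
grip_force: 0.0
```

Run:
```python
from cell import env
import cv2, numpy as np
s=env.read_state(); print(s['t'],s['eef_pos'],s['eef_rot'],s['ft_force'])
a=env.read_camera('side')['color'][165:330,225:405]; b=env.read_camera('top')['color'][150:300,225:365]
a=cv2.resize(a,None,fx=2.2,fy=2.2,interpolation=2); b=cv2.resize(b,None,fx=2.4,fy=2.4,interpolation=2)
h=max(a.shape[0],b.shape[0]); p=lambda m: cv2.copyMakeBorder(m,0,h-m.shape[0],0,0,0)
cv2.imwrite('pics/s1.png',np.hstack([p(a),p(b)]))
```

```text
3.375 [545.82708391 227.03872371 351.54636833] [ 3.13224144  0.19326477 -0.01214781] [ 0.65872833 -0.0418153   0.39178476]
```

View pics/s1.png

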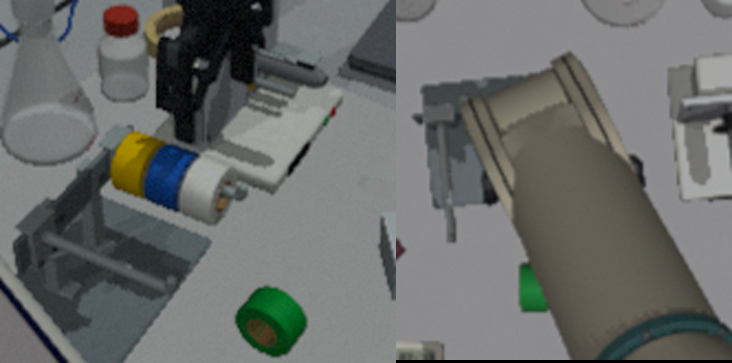

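{"fn": "jog_arm", "kwargs": {
  "targets": [
    {"slide":[0.004,-0.003,0.0935],"twist":0,"fingers":1},
    {"slide":[0,0,0.0935],"twist":0,"fingers":1},
    {"slide":[0,0,0],"twist":0,"fingers":1},
    {"slide":[0,0,0],"twist":0,"fingers":1}
  ]
}}

```text
t: 3.98
eef_pos: [550.4, 229.0, 263.9]
eef_rot: [-3.135, -0.19, -0.006]
ft_force: [0.1, 0.3, 0.5]
grip_width: 85.5
grip_force: 0.0
```

{"fn": "jog_arm", "kwargs": {
  "force": 40,
  "targets": [
    {"slide":[0,0,0.008],"twist":0,"fingers":1},
    {"slide":[0,0,0],"twist":0,"fingers":0.4},
    {"slide":[0,0,0],"twist":0,"fingers":0.4},
    {"slide":[0,0,0],"twist":0,"fingers":0.4},
    {"slide":[0,0,0],"twist":0,"fingers":0.4}
  ]
}}

```text
t: 4.6
eef_pos: [549.4, 229.1, 258.5]
eef_rot: [-3.136, -0.192, -0.002]
ft_force: [-1.7, -1.3, 6.6]
grip_width: 56.0
grip_force: 41.0
```

```bash
cat > look.py <<'E'
from cell import env
import cv2, numpy as np, sys
n=int(sys.argv[1]) if len(sys.argv)>1 else 1
np.set_printoptions(suppress=True,precision=2)
for i in range(n):
    s=env.read_state(); print(round(s['t'],2),s['eef_pos'],s['eef_rot'],s['ft_force'],s['grip_width'],s['grip_force'],np.round(s['joints'],3) if i==0 else '')
    if i<n-1: env.read_camera('side')
E
python3 look.py 4
```

```text
4.6 [549.44 229.05 258.46] [-3.14 -0.19 -0.  ] [-1.68 -1.33  6.57] 56.01774240867985 41.029799887910485 [-0.42  0.74 -0.03  1.8   0.04  0.61 -1.93]
4.65 [549.43 229.08 258.47] [-3.14 -0.19 -0.  ] [-1.47  0.06  7.49] 55.2991865218928 41.03177050128579 
4.7 [549.46 229.06 258.5 ] [-3.14 -0.19 -0.  ] [-2.6  -0.57  6.57] 55.79364745520532 41.03230975102633 
4.75 [549.42 229.06 258.46] [-3.14 -0.19 -0.  ] [-1.52 -0.8   5.71] 55.73333478520424 41.031256006099284
```

{"fn": "jog_arm", "kwargs": {
  "targets": [
    {"slide":[0,0,-0.013],"twist":0,"fingers":0.4},
    {"slide":[0,0,-0.013],"twist":0,"fingers":0.4},
    {"slide":[0,0,0],"twist":0,"fingers":0.4},
    {"slide":[0,0,0],"twist":0,"fingers":0.4}
  ]
}}

```text
t: 5.25
eef_pos: [549.1, 229.0, 270.2]
eef_rot: [3.136, 0.192, -0.0]
ft_force: [-0.0, 0.8, -0.9]
grip_width: 54.9
grip_force: 42.5
```

```bash
python3 look.py 3
```

```text
5.25 [549.09 229.05 270.15] [ 3.14  0.19 -0.  ] [-0.02  0.84 -0.87] 54.94201874292722 42.51937426161021 [-0.42  0.72 -0.03  1.79  0.04  0.63 -1.92]
5.3 [549.05 229.01 270.01] [ 3.14  0.19 -0.  ] [ 0.18 -0.33 -2.36] 55.53139330114277 42.518976191058755 
5.35 [549.06 229.02 269.96] [ 3.14  0.19 -0.  ] [ 1.07 -0.54 -1.24] 55.376764521494174 42.51885705627501
```

{"fn": "jog_arm", "kwargs": {
  "targets": [
    {"slide":[0,0,-0.003],"twist":0,"fingers":0.4},
    {"slide":[-0.012,0,0],"twist":0,"fingers":0.4},
    {"slide":[-0.012,0,0],"twist":0,"fingers":0.4},
    {"slide":[-0.012,0,0],"twist":0,"fingers":0.4},
    {"slide":[0,0,0],"twist":0,"fingers":0.4}
  ]
}}

```text
t: 5.98
eef_pos: [530.7, 226.9, 271.8]
eef_rot: [3.136, 0.192, -0.001]
ft_force: [-0.3, -0.3, -1.9]
grip_width: 55.4
grip_force: 42.5
```

```bash
python3 look.py 3
```

```text
5.97 [530.68 226.88 271.75] [ 3.14  0.19 -0.  ] [-0.33 -0.33 -1.9 ] 55.430023526913374 42.520536999218166 [-0.43  0.7  -0.03  1.84  0.04  0.6  -1.93]
6.03 [531.11 226.94 271.81] [-3.14 -0.19 -0.  ] [ 0.58  0.65 -2.52] 55.147529363686665 42.52065623179078 
6.08 [531.41 226.91 271.85] [-3.14 -0.19 -0.  ] [ 0.23 -0.36 -1.87] 55.87593922504531 42.52089401241392
```

{"fn": "jog_arm", "kwargs": {
  "targets": [
    {"slide":[-0.014,0,0],"twist":0,"fingers":0.4},
    {"slide":[-0.014,0,0],"twist":0,"fingers":0.4},
    {"slide":[-0.014,0,0],"twist":0,"fingers":0.4},
    {"slide":[0,0,0],"twist":0,"fingers":0.4}
  ]
}}

```text
t: 6.58
eef_pos: [509.7, 224.3, 271.7]
eef_rot: [3.136, 0.193, -0.001]
ft_force: [0.4, -0.2, -1.5]
grip_width: 55.5
grip_force: 42.5
```

{"fn": "jog_arm", "kwargs": {
  "targets": [
    {"slide":[-0.036,0,0],"twist":0,"fingers":0.4},
    {"slide":[-0.036,0,0],"twist":0,"fingers":0.4},
    {"slide":[0,-0.08,0],"twist":0,"fingers":0.4},
    {"slide":[0,-0.08,0],"twist":0,"fingers":0.4},
    {"slide":[0,-0.08,0],"twist":0,"fingers":0.4},
    {"slide":[0,0,0],"twist":0,"fingers":0.4},
    {"slide":[0,0,0],"twist":0,"fingers":0.4}
  ]
}}

```text
t: 7.45
eef_pos: [460.2, 338.5, 271.6]
eef_rot: [3.135, 0.192, -0.0]
ft_force: [-0.4, -0.7, -2.1]
grip_width: 55.3
grip_force: 42.8
```

```bash
cat >> h.py <<'E'
RK=[628.871,299.068,0.122]; DP=[639.145,27.882,0.134]
def rack(P):
    c,s=np.cos(RK[2]),np.sin(RK[2]); d=np.array(P[:2])-RK[:2]; return c*d[0]+s*d[1], -s*d[0]+c*d[1]
def disp(P):
    c,s=np.cos(DP[2]),np.sin(DP[2]); d=np.array(P[:2])-DP[:2]; return c*d[0]+s*d[1]-10, -s*d[0]+c*d[1]-30
E
cat > look.py <<'E'
from cell import env
from h import *
import sys
n=int(sys.argv[1]) if len(sys.argv)>1 else 1
np.set_printoptions(suppress=True,precision=2)
for i in range(n):
    s=env.read_state(); print(round(s['t'],2),s['eef_pos'],'yaw',2*np.arctan2(s['eef_rot'][1],s['eef_rot'][0])%(2*np.pi),s['ft_force'],'rack',np.round(rack(s['eef_pos']),1),'spindle',np.round(disp(s['eef_pos']),1))
    if i<n-1: env.read_camera('side')
E
python3 look.py 2
python3 - <<'E'
from h import *
for p in ([549.1,229.0],[509.7,224.3]): print(rack(p))
E
```

```text
7.45 [460.22 338.47 271.58] yaw 0.12213812850720655 [-0.4  -0.71 -2.06] rack [-162.6   59.6] spindle [-145.8  301.7]
7.5 [460.46 337.79 271.6 ] yaw 0.12089185436876371 [-0.42 -0.89 -1.04] rack [-162.4   58.9] spindle [-145.7  301. ]
(np.float64(-87.7051864864112), np.float64(-59.83926243181668))
(np.float64(-127.38431383403261), np.float64(-59.70944359171907))
```

{"fn": "jog_arm", "kwargs": {
  "targets": [
    {"slide":[0.02,-0.002,0],"twist":0,"fingers":0.4},
    {"slide":[0.02,0,0],"twist":0,"fingers":0.4},
    {"slide":[0.014,0,0],"twist":0,"fingers":0.4},
    {"slide":[0.014,0,0],"twist":0,"fingers":0.4},
    {"slide":[0,0,0],"twist":0,"fingers":0.4}
  ]
}}

```text
t: 8.12
eef_pos: [494.4, 344.0, 271.7]
eef_rot: [-3.136, -0.191, -0.001]
ft_force: [-0.3, 0.4, -0.6]
grip_width: 55.7
grip_force: 42.8
```

```bash
python3 look.py 2
```

```text
8.12 [494.38 343.98 271.65] yaw 0.12149040274517375 [-0.29  0.44 -0.58] rack [-128.    60.9] spindle [-111.2  302.6]
8.18 [493.84 344.05 271.59] yaw 0.12185976409618618 [ 0.28 -0.72 -1.26] rack [-128.6   61.1] spindle [-111.8  302.7]
```

{"fn": "jog_arm", "kwargs": {
  "targets": [
    {"slide":[0.016,0.002,0],"twist":0,"fingers":0.4},
    {"slide":[0.016,0,0],"twist":0,"fingers":0.4},
    {"slide":[0.024,0,0],"twist":0,"fingers":0.4},
    {"slide":[0.034,0,0],"twist":0,"fingers":0.4},
    {"slide":[0.034,0,0],"twist":0,"fingers":0.4},
    {"slide":[0.034,0,0],"twist":0,"fingers":0.4},
    {"slide":[0.034,0,0],"twist":0,"fingers":0.4},
    {"slide":[0,0,0],"twist":0,"fingers":0.4},
    {"slide":[0,0,0],"twist":0,"fingers":0.4}
  ]
}}

```text
t: 9.3
eef_pos: [588.6, 354.8, 271.4]
eef_rot: [3.135, 0.192, -0.002]
ft_force: [0.7, 0.0, -2.2]
grip_width: 55.2
grip_force: 42.8
```

```bash
python3 look.py 2
```

```text
9.3 [588.61 354.84 271.39] yaw 0.12233954005573483 [ 0.69  0.03 -2.23] rack [-33.2  60.3] spindle [-16.4 300.8]
9.35 [588.43 354.96 271.5 ] yaw 0.12266891748057404 [-0.26 -0.13 -1.94] rack [-33.3  60.4] spindle [-16.6 300.9]
```

{"fn": "jog_arm", "kwargs": {
  "targets": [
    {"slide":[0,0,0.012],"twist":0,"fingers":0.4},
    {"slide":[0,0,0.012],"twist":0,"fingers":0.4},
    {"slide":[0,0,0],"twist":0,"fingers":0.4},
    {"slide":[0,0,0],"twist":0,"fingers":1},
    {"slide":[0,0,0],"twist":0,"fingers":1},
    {"slide":[0,0,0],"twist":0,"fingers":1},
    {"slide":[0,0,0],"twist":0,"fingers":1},
    {"slide":[0,0,-0.08],"twist":0,"fingers":1},
    {"slide":[0,0,-0.08],"twist":0,"fingers":1},
    {"slide":[0,0,0],"twist":0,"fingers":1}
  ]
}}

```text
t: 10.6
eef_pos: [590.3, 355.5, 343.8]
eef_rot: [-3.132, -0.191, -0.011]
ft_force: [1.0, 0.6, -1.1]
grip_width: 85.4
grip_force: 0.0
```

```bash
python3 look.py 2
python3 - <<'E'
from cell import env
from h import *
env.read_camera('side')
for n in('roll_white','roll_blue'):
  for d in env.masks_of('side',n)[:3]: print(n,d['p'],d['at'])
print(proj('side',[[588.5,354.9,102]]))
E
```

```text
10.6 [590.34 355.52 343.8 ] yaw 0.12208292802485055 [ 0.99  0.56 -1.1 ] rack [-31.4  60.7] spindle [-14.6 301.2]
10.65 [589.53 355.12 341.52] yaw 0.1221718244530825 [-1.02 -0.63 -0.43] rack [-32.2  60.4] spindle [-15.5 300.9]
roll_white 0.73 [455.0, 235.0]
roll_white 0.68 [346.0, 310.1]
roll_white 0.62 [260.6, 282.7]
roll_blue 0.76 [302.2, 244.2]
[[260.77813634 281.02470811]]
```

{"fn": "jog_arm", "kwargs": {
  "targets": [
    {"slide":[-0.016,0.08,0],"twist":0,"fingers":1},
    {"slide":[-0.016,0.08,0],"twist":0,"fingers":1},
    {"slide":[-0.016,0.08,0],"twist":0,"fingers":1},
    {"slide":[0,0,0.08],"twist":0,"fingers":1},
    {"slide":[0,0,0.08],"twist":0,"fingers":1},
    {"slide":[0,0,0],"twist":0,"fingers":1},
    {"slide":[0,0,0],"twist":0,"fingers":1}
  ]
}}

```text
t: 11.68
eef_pos: [580.3, 233.1, 260.2]
eef_rot: [-3.136, -0.192, -0.001]
ft_force: [-0.3, -0.3, 0.6]
grip_width: 85.7
grip_force: 0.0
```

```bash
python3 look.py 2
```

```text
11.68 [580.3  233.09 260.19] yaw 0.12235222535650792 [-0.3  -0.34  0.6 ] rack [-56.2 -59.6] spindle [-40.9 181.2]
11.72 [580.54 233.24 260.9 ] yaw 0.12240516912843091 [-0.03 -0.35  0.14] rack [-56.  -59.5] spindle [-40.6 181.3]
```

{"fn": "jog_arm", "kwargs": {
  "targets": [
    {"slide":[0,0.001,0.004],"twist":0,"fingers":1},
    {"slide":[0,0,0],"twist":0,"fingers":0.4},
    {"slide":[0,0,0],"twist":0,"fingers":0.4},
    {"slide":[0,0,0],"twist":0,"fingers":0.4},
    {"slide":[0,0,0],"twist":0,"fingers":0.4}
  ]
}}

```text
t: 12.35
eef_pos: [580.2, 232.4, 258.7]
eef_rot: [-3.135, -0.192, -0.002]
ft_force: [-1.3, -0.6, 6.3]
grip_width: 55.8
grip_force: 41.5
```

```bash
python3 look.py 2
```

```text
12.35 [580.18 232.39 258.69] yaw 0.12216572009843052 [-1.33 -0.6   6.31] rack [-56.4 -60.3] spindle [-41.1 180.6]
12.4 [580.18 232.41 258.7 ] yaw 0.12219028570574064 [-0.52 -0.22  5.68] rack [-56.4 -60.2] spindle [-41.1 180.6]
```

{"fn": "jog_arm", "kwargs": {
  "targets": [
    {"slide":[0,0,-0.0145],"twist":0,"fingers":0.4},
    {"slide":[0,0,-0.014],"twist":0,"fingers":0.4},
    {"slide":[0,0,0],"twist":0,"fingers":0.4},
    {"slide":[-0.02,0,0],"twist":0,"fingers":0.4},
    {"slide":[-0.03,0,0],"twist":0,"fingers":0.4},
    {"slide":[-0.03,0,0],"twist":0,"fingers":0.4},
    {"slide":[-0.016,0,0],"twist":0,"fingers":0.4},
    {"slide":[-0.012,0,0],"twist":0,"fingers":0.4},
    {"slide":[0,0,0],"twist":0,"fingers":0.4}
  ]
}}

```text
t: 13.52
eef_pos: [526.2, 225.8, 272.0]
eef_rot: [3.136, 0.192, -0.0]
ft_force: [-0.5, -0.4, -0.8]
grip_width: 55.5
grip_force: 42.5
```

```bash
python3 look.py 2
```

```text
13.53 [526.2  225.77 271.98] yaw 0.1224208983712601 [-0.54 -0.41 -0.76] rack [-110.8  -60.3] spindle [-95.5 181.2]
13.57 [526.61 225.82 272.04] yaw 0.12220490656821514 [ 0.2  -0.36 -1.08] rack [-110.4  -60.3] spindle [-95.1 181.2]
```

{"fn": "jog_arm", "kwargs": {
  "targets": [
    {"slide":[-0.014,0,0.0006],"twist":0,"fingers":0.4},
    {"slide":[-0.014,0,0],"twist":0,"fingers":0.4},
    {"slide":[-0.014,0,0],"twist":0,"fingers":0.4},
    {"slide":[-0.014,0,0],"twist":0,"fingers":0.4},
    {"slide":[-0.025,0,0],"twist":0,"fingers":0.4},
    {"slide":[-0.025,0,0],"twist":0,"fingers":0.4},
    {"slide":[0,-0.08,0],"twist":0,"fingers":0.4},
    {"slide":[0,-0.08,0],"twist":0,"fingers":0.4},
    {"slide":[0,-0.08,0],"twist":0,"fingers":0.4},
    {"slide":[0,0,0],"twist":0,"fingers":0.4},
    {"slide":[0,0,0],"twist":0,"fingers":0.4},
    {"slide":[0,0,0],"twist":0,"fingers":0.4}
  ]
}}

```text
t: 15.08
eef_pos: [459.4, 336.9, 271.6]
eef_rot: [3.135, 0.189, -0.0]
ft_force: [0.5, -0.9, -0.7]
grip_width: 55.7
grip_force: 42.6
```

```bash
python3 look.py 2
```

```text
15.07 [459.41 336.89 271.63] yaw 0.12020863395715455 [ 0.46 -0.9  -0.73] rack [-163.6   58.2] spindle [-146.8  300.3]
15.12 [459.49 337.02 271.66] yaw 0.12027088275894941 [ 0.3  -0.01 -0.67] rack [-163.5   58.3] spindle [-146.7  300.4]
```

{"fn": "jog_arm", "kwargs": {
  "targets": [
    {"slide":[0.02,-0.002,0],"twist":0,"fingers":0.4},
    {"slide":[0.02,0,0],"twist":0,"fingers":0.4},
    {"slide":[0.014,0,0],"twist":0,"fingers":0.4},
    {"slide":[0.014,0,0],"twist":0,"fingers":0.4},
    {"slide":[0,0,0],"twist":0,"fingers":0.4}
  ]
}}

```text
t: 15.75
eef_pos: [493.4, 343.4, 271.6]
eef_rot: [-3.136, -0.191, -0.001]
ft_force: [1.1, 0.3, -1.3]
grip_width: 55.4
grip_force: 42.6
```

```bash
python3 look.py 2
```

```text
15.75 [493.44 343.42 271.59] yaw 0.12158937056751284 [ 1.07  0.25 -1.32] rack [-129.    60.5] spindle [-112.2  302.2]
15.8 [492.89 343.48 271.53] yaw 0.12198409663881188 [ 0.02 -0.22 -0.56] rack [-129.6   60.6] spindle [-112.8  302.3]
```

From -129.5 to -72: 57.5 mm.

{"fn": "jog_arm", "kwargs": {
  "targets": [
    {"slide":[0.016,0.001,0],"twist":0,"fingers":0.4},
    {"slide":[0.016,0,0],"twist":0,"fingers":0.4},
    {"slide":[0.02,0,0],"twist":0,"fingers":0.4},
    {"slide":[0.024,0,0],"twist":0,"fingers":0.4},
    {"slide":[0.024,0,0],"twist":0,"fingers":0.4},
    {"slide":[0.015,0,0],"twist":0,"fingers":0.4},
    {"slide":[0,0,0],"twist":0,"fingers":0.4},
    {"slide":[0,0,0],"twist":0,"fingers":0.4}
  ]
}}

```text
t: 16.8
eef_pos: [549.5, 350.1, 271.5]
eef_rot: [3.135, 0.192, -0.001]
ft_force: [-0.5, -0.5, -1.3]
grip_width: 55.5
grip_force: 42.6
```

```bash
python3 look.py 2
```

```text
16.8 [549.51 350.08 271.5 ] yaw 0.12252410921457109 [-0.46 -0.52 -1.32] rack [-72.6  60.3] spindle [-55.8 301.3]
16.85 [549.45 350.13 271.6 ] yaw 0.12263387388608817 [-1.14  0.39 -1.29] rack [-72.6  60.3] spindle [-55.8 301.3]
```

{"fn": "jog_arm", "kwargs": {
  "targets": [
    {"slide":[0,0,0.012],"twist":0,"fingers":0.4},
    {"slide":[0,0,0.012],"twist":0,"fingers":0.4},
    {"slide":[0,0,0],"twist":0,"fingers":0.4},
    {"slide":[0,0,0],"twist":0,"fingers":1},
    {"slide":[0,0,0],"twist":0,"fingers":1},
    {"slide":[0,0,0],"twist":0,"fingers":1},
    {"slide":[0,0,0],"twist":0,"fingers":1},
    {"slide":[0,0,-0.08],"twist":0,"fingers":1},
    {"slide":[0,0,-0.08],"twist":0,"fingers":1},
    {"slide":[0.033,0.08,0],"twist":0,"fingers":1},
    {"slide":[0.033,0.08,0],"twist":0,"fingers":1},
    {"slide":[0.033,0.08,0],"twist":0,"fingers":1},
    {"slide":[0,0,0],"twist":0,"fingers":1},
    {"slide":[0,0,0],"twist":0,"fingers":1}
  ]
}}

```text
t: 18.6
eef_pos: [613.5, 237.3, 339.6]
eef_rot: [-3.135, -0.192, 0.001]
ft_force: [0.6, 0.3, 0.2]
grip_width: 85.4
grip_force: 0.0
```

```bash
python3 look.py 2
python3 - <<'E'
from cell import env
from h import *
c=env.read_camera('side')['color'][165:330,225:405]; c=cv2.resize(c,None,fx=3.6,fy=3.6,interpolation=2); cv2.imwrite('pics/s2.png',c)
E
```

```text
18.6 [613.46 237.34 339.62] yaw 0.1220937801492985 [0.6  0.29 0.25] rack [-22.8 -59.4] spindle [ -7.5 181. ]
18.65 [613.1  238.23 339.62] yaw 0.1236337323348895 [-0.31  0.27  0.99] rack [-23.1 -58.5] spindle [ -7.7 181.9]
```

View pics/s2.png

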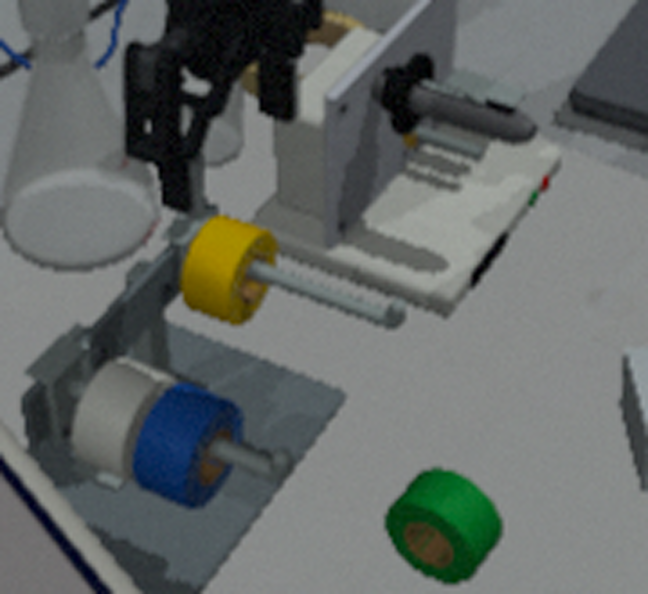

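White (crop 110,420) and blue (190,445) hang on the spare hook, and yellow (230,270) is free on its own hook. The gripper is above yellow.

{"fn": "jog_arm", "kwargs": {
  "targets": [
    {"slide":[0,0.001,0.08],"twist":0,"fingers":1},
    {"slide":[0,0.001,0.08],"twist":0,"fingers":1},
    {"slide":[0,0,0.002],"twist":0,"fingers":1},
    {"slide":[0,0,0],"twist":0,"fingers":1}
  ]
}}

```text
t: 19.2
eef_pos: [614.1, 237.0, 259.8]
eef_rot: [-3.135, -0.194, -0.002]
ft_force: [-0.0, -0.1, 0.1]
grip_width: 85.0
grip_force: 0.0
```

```bash
python3 look.py 2
```

```text
19.2 [614.09 237.03 259.84] yaw 0.12332663133083788 [-0.02 -0.1   0.14] rack [-22.2 -59.8] spindle [ -6.9 180.6]
19.25 [614.41 236.93 260.5 ] yaw 0.12306143228559474 [-0.09  0.36  0.66] rack [-21.9 -59.9] spindle [ -6.6 180.5]
```

{"fn": "jog_arm", "kwargs": {
  "targets": [
    {"slide":[0,0,0.004],"twist":0,"fingers":1},
    {"slide":[0,0,0],"twist":0,"fingers":0.4},
    {"slide":[0,0,0],"twist":0,"fingers":0.4},
    {"slide":[0,0,0],"twist":0,"fingers":0.4},
    {"slide":[0,0,0],"twist":0,"fingers":0.4}
  ]
}}

```text
t: 19.88
eef_pos: [614.0, 236.0, 257.7]
eef_rot: [-3.135, -0.192, -0.001]
ft_force: [-1.7, -0.7, 5.4]
grip_width: 55.3
grip_force: 41.5
```

```bash
python3 look.py 2
```

```text
19.88 [614.03 236.01 257.67] yaw 0.12205507618804834 [-1.72 -0.73  5.43] rack [-22.4 -60.8] spindle [ -7.1 179.6]
19.93 [614.   236.06 257.67] yaw 0.1221196756389098 [-1.74 -0.24  5.83] rack [-22.4 -60.7] spindle [ -7.1 179.7]
```

{"fn": "jog_arm", "kwargs": {
  "targets": [
    {"slide":[0,0,-0.0145],"twist":0,"fingers":0.4},
    {"slide":[0,-0.001,-0.0135],"twist":0,"fingers":0.4},
    {"slide":[0,0,0],"twist":0,"fingers":0.4},
    {"slide":[-0.02,0,0],"twist":0,"fingers":0.4},
    {"slide":[-0.035,0,0],"twist":0,"fingers":0.4},
    {"slide":[-0.04,0,0],"twist":0,"fingers":0.4},
    {"slide":[-0.04,0,0],"twist":0,"fingers":0.4},
    {"slide":[-0.025,0,0],"twist":0,"fingers":0.4},
    {"slide":[-0.01,0,0],"twist":0,"fingers":0.4},
    {"slide":[0,0,0],"twist":0,"fingers":0.4}
  ]
}}

```text
t: 21.18
eef_pos: [529.5, 226.2, 270.8]
eef_rot: [-3.136, -0.192, -0.001]
ft_force: [-0.0, 0.1, -1.8]
grip_width: 55.5
grip_force: 42.5
```

```bash
python3 look.py 2
```

```text
21.18 [529.51 226.19 270.76] yaw 0.12227827575181749 [-0.04  0.08 -1.78] rack [-107.5  -60.2] spindle [-92.2 181.2]
21.23 [529.91 226.17 270.77] yaw 0.12201842769139848 [-1.08  0.47 -1.21] rack [-107.1  -60.3] spindle [-91.8 181.1]
```

{"fn": "jog_arm", "kwargs": {
  "targets": [
    {"slide":[-0.014,0,0],"twist":0,"fingers":0.4},
    {"slide":[-0.014,0,0],"twist":0,"fingers":0.4},
    {"slide":[-0.014,0,0],"twist":0,"fingers":0.4},
    {"slide":[-0.014,0,0],"twist":0,"fingers":0.4},
    {"slide":[-0.03,0,0],"twist":0,"fingers":0.4},
    {"slide":[-0.03,0,0],"twist":0,"fingers":0.4},
    {"slide":[0,0.06,0],"twist":-0.0019,"fingers":0.4},
    {"slide":[0,0.1,0],"twist":0,"fingers":0.4},
    {"slide":[0,0.1,0],"twist":0,"fingers":0.4},
    {"slide":[0,0.1,0],"twist":0,"fingers":0.4},
    {"slide":[0,0,0],"twist":0,"fingers":0.4},
    {"slide":[0,0,0],"twist":0,"fingers":0.4}
  ]
}}

```text
t: 22.72
eef_pos: [495.4, 40.9, 270.8]
eef_rot: [-3.134, -0.21, -0.0]
ft_force: [-0.1, 0.7, -1.2]
grip_width: 55.4
grip_force: 42.7
```

```bash
python3 look.py 2
python3 - <<'E'
from cell import env
from h import *
c=env.read_camera('side')['color'][165:255,290:410]; c=cv2.resize(c,None,fx=6,fy=6,interpolation=2); cv2.imwrite('pics/s3.png',c)
E
```

```text
22.73 [495.4   40.9  270.77] yaw 0.1338484464772991 [-0.13  0.74 -1.15] rack [-163.9 -240. ] spindle [-150.7    2.1]
22.77 [495.37  41.73 270.75] yaw 0.13555264690747215 [ 0.28 -0.59 -0.99] rack [-163.8 -239.2] spindle [-150.6    2.9]
```

View pics/s3.png

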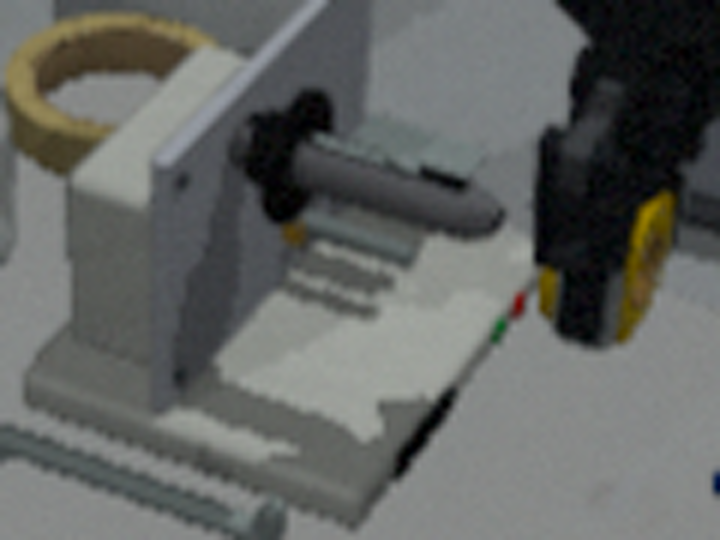

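Run:
```python
from h import *
f=lambda P:(proj('side',P)-[290,165])*6
print(f([[480.5,39.3,115],[495.4,41.3,115],[510.3,43.3,115]]))
print(f(T(DP,[[-94,30,115],[-50,30,115],[0,30,115],[-135,30,115],[-150,30,115]])))
```

```text
[[658.19219543 272.26384355]
 [617.6479425  259.62672294]
 [577.56250934 247.13261053]]
[[497.4122445  217.68187385]
 [385.43519842 182.89633532]
 [262.47561498 144.69908439]
 [605.09493155 251.13337476]
 [645.3266903  263.63132361]]
```

{"fn": "jog_arm", "kwargs": {
  "targets": [
    {"slide":[0.02,0.004,0],"twist":0,"fingers":0.4},
    {"slide":[0.02,0,0],"twist":0,"fingers":0.4},
    {"slide":[0.02,0,0],"twist":0,"fingers":0.4},
    {"slide":[0.006,0,0],"twist":0,"fingers":0.4},
    {"slide":[0,0,0],"twist":0,"fingers":0.4}
  ]
}}

```text
t: 23.45
eef_pos: [528.6, 43.1, 270.5]
eef_rot: [3.134, 0.211, -0.001]
ft_force: [-0.2, -0.6, -2.1]
grip_width: 56.0
grip_force: 42.7
```

```bash
python3 look.py 2
```

```text
23.45 [528.57  43.11 270.52] yaw 0.13426069274768546 [-0.23 -0.57 -2.14] rack [-130.7 -241.8] spindle [-117.6   -0.1]
23.5 [528.29  42.99 270.53] yaw 0.1340655893307719 [-0.44  0.29 -0.53] rack [-131.  -241.9] spindle [-117.8   -0.2]
```

{"fn": "jog_arm", "kwargs": {
  "targets": [
    {"slide":[0.01,0,0],"twist":0,"fingers":0.4},
    {"slide":[0.008,0,0],"twist":0,"fingers":0.4},
    {"slide":[0.006,0,0],"twist":0,"fingers":0.4},
    {"slide":[0.006,0,0],"twist":0,"fingers":0.4},
    {"slide":[0,0,0],"twist":0,"fingers":0.4}
  ]
}}

```text
t: 24.12
eef_pos: [543.6, 45.1, 270.7]
eef_rot: [-3.135, -0.211, -0.0]
ft_force: [-0.7, 1.3, -1.0]
grip_width: 55.5
grip_force: 42.7
```

```bash
python3 look.py 3
```

```text
24.12 [543.61  45.1  270.7 ] yaw 0.13415006912208316 [-0.71  1.27 -0.96] rack [-115.5 -241.7] spindle [-102.4   -0.2]
24.18 [543.38  45.07 270.65] yaw 0.13412635604731346 [ 0.56 -0.04 -1.05] rack [-115.8 -241.7] spindle [-102.6   -0.2]
24.23 [543.29  45.04 270.63] yaw 0.13415996951807432 [ 0.46 -0.15 -0.73] rack [-115.9 -241.7] spindle [-102.7   -0.2]
```

{"fn": "jog_arm", "kwargs": {
  "targets": [
    {"slide":[0.01,0,0],"twist":0,"fingers":0.4},
    {"slide":[0.01,0,0],"twist":0,"fingers":0.4},
    {"slide":[0.01,0,0],"twist":0,"fingers":0.4},
    {"slide":[0,0,0],"twist":0,"fingers":0.4}
  ]
}}

```text
t: 24.72
eef_pos: [558.7, 47.2, 270.7]
eef_rot: [-3.134, -0.211, -0.001]
ft_force: [-0.3, 0.6, -1.1]
grip_width: 55.6
grip_force: 42.7
```

```bash
python3 look.py 3
```

```text
24.73 [558.72  47.18 270.67] yaw 0.1342339644418118 [-0.27  0.56 -1.14] rack [-100.3 -241.5] spindle [-87.1  -0.1]
24.77 [558.37  47.11 270.6 ] yaw 0.13416942633321582 [-1.08 -0.59 -0.97] rack [-100.6 -241.5] spindle [-87.5  -0.2]
24.82 [558.18  47.04 270.58] yaw 0.13415392178316454 [ 0.5  -0.32 -2.38] rack [-100.8 -241.6] spindle [-87.7  -0.2]
```

{"fn": "jog_arm", "kwargs": {
  "targets": [
    {"slide":[0.008,0,0],"twist":0,"fingers":0.4},
    {"slide":[0.008,0,0],"twist":0,"fingers":0.4},
    {"slide":[0.008,0,0],"twist":0,"fingers":0.4},
    {"slide":[0,0,0],"twist":0,"fingers":0.4}
  ]
}}

```text
t: 25.32
eef_pos: [571.0, 48.8, 270.9]
eef_rot: [-3.134, -0.211, -0.003]
ft_force: [1.4, -0.4, 0.4]
grip_width: 55.7
grip_force: 42.8
```

{"fn": "jog_arm", "kwargs": {
  "targets": [
    {"slide":[0.006,0,0],"twist":0,"fingers":0.4},
    {"slide":[0.006,0,0],"twist":0,"fingers":0.4},
    {"slide":[0,0,0],"twist":0,"fingers":0.4}
  ]
}}

```text
t: 25.7
eef_pos: [576.5, 49.5, 270.7]
eef_rot: [-3.134, -0.211, -0.001]
ft_force: [-0.3, -0.6, 0.5]
grip_width: 55.5
grip_force: 42.8
```

{"fn": "jog_arm", "kwargs": {
  "targets": [
    {"slide":[0.006,0,0],"twist":0,"fingers":0.4},
    {"slide":[0.006,0,0],"twist":0,"fingers":0.4},
    {"slide":[0,0,0],"twist":0,"fingers":0.4}
  ]
}}

```text
t: 26.08
eef_pos: [582.5, 50.4, 270.7]
eef_rot: [-3.134, -0.211, -0.001]
ft_force: [0.0, -0.3, 0.9]
grip_width: 55.0
grip_force: 42.8
```

{"fn": "jog_arm", "kwargs": {
  "targets": [
    {"slide":[0.005,0,0],"twist":0,"fingers":0.4},
    {"slide":[0.005,0,0],"twist":0,"fingers":0.4},
    {"slide":[0.005,0,0],"twist":0,"fingers":0.4}
  ]
}}

```text
t: 26.45
eef_pos: [589.6, 51.3, 270.6]
eef_rot: [3.135, 0.211, -0.0]
ft_force: [-0.7, -0.5, 0.6]
grip_width: 55.8
grip_force: 42.8
```

{"fn": "jog_arm", "kwargs": {
  "targets": [
    {"slide":[0.005,0,0],"twist":0,"fingers":0.4},
    {"slide":[0.005,0,0],"twist":0,"fingers":0.4},
    {"slide":[0,0,0],"twist":0,"fingers":0.4}
  ]
}}

```text
t: 26.82
eef_pos: [595.1, 52.0, 270.8]
eef_rot: [-3.134, -0.211, -0.003]
ft_force: [1.2, -0.1, -0.0]
grip_width: 55.7
grip_force: 42.8
```

```bash
python3 look.py 3
```

```text
26.82 [595.06  52.04 270.8 ] yaw 0.13418447549962842 [ 1.22 -0.1  -0.04] rack [ -63.6 -241.1] spindle [-50.5  -0.2]
26.88 [595.01  52.03 270.81] yaw 0.13410844273024392 [ 0.94 -0.73 -0.2 ] rack [ -63.7 -241.1] spindle [-50.5  -0.2]
26.93 [594.96  52.03 270.86] yaw 0.13414178360400086 [ 1.86 -0.04  0.35] rack [ -63.7 -241.1] spindle [-50.6  -0.2]
```

{"fn": "jog_arm", "kwargs": {
  "targets": [
    {"slide":[0.005,0,0],"twist":0,"fingers":0.4},
    {"slide":[0.005,0,0],"twist":0,"fingers":0.4},
    {"slide":[0,0,0],"twist":0,"fingers":0.4}
  ]
}}

```text
t: 27.3
eef_pos: [599.3, 52.6, 270.4]
eef_rot: [3.134, 0.211, -0.001]
ft_force: [0.3, -1.1, -1.5]
grip_width: 55.5
grip_force: 42.7
```

{"fn": "jog_arm", "kwargs": {
  "targets": [
    {"slide":[0.004,0,0],"twist":0,"fingers":0.4},
    {"slide":[0.004,0,0],"twist":0,"fingers":0.4},
    {"slide":[0,0,0],"twist":0,"fingers":0.4}
  ]
}}

```text
t: 27.68
eef_pos: [600.8, 52.8, 269.9]
eef_rot: [3.134, 0.209, -0.013]
ft_force: [-8.1, -1.1, 2.6]
grip_width: 55.3
grip_force: 42.9
```

{"fn": "jog_arm", "kwargs": {
  "targets": [
    {"slide":[0.004,0,0],"twist":0,"fingers":0.4},
    {"slide":[0,0,0],"twist":0,"fingers":0.4}
  ]
}}

```text
t: 27.92
eef_pos: [601.5, 52.9, 269.6]
eef_rot: [3.134, 0.209, -0.02]
ft_force: [-11.6, -1.9, 4.2]
grip_width: 55.2
grip_force: 43.1
```

```bash
python3 look.py 2
python3 - <<'E'
from cell import env
from h import *
c=env.read_camera('side')['color'][165:255,290:410]; c=cv2.resize(c,None,fx=6,fy=6,interpolation=2); cv2.imwrite('pics/s4.png',c)
E
```

```text
27.93 [601.48  52.89 269.57] yaw 0.1332023175764938 [-11.58  -1.9    4.21] rack [ -57.1 -241. ] spindle [-44.   -0.2]
27.98 [601.46  52.89 269.56] yaw 0.1332568021355251 [-11.07  -0.38   4.44] rack [ -57.2 -241. ] spindle [-44.   -0.2]
```

View pics/s4.png

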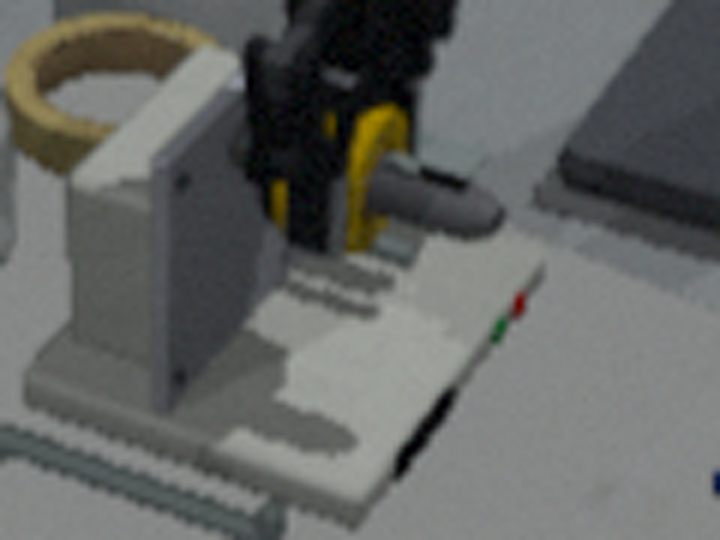

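{"fn": "jog_arm", "kwargs": {
  "targets": [
    {"slide":[-0.003,0,0],"twist":0,"fingers":0.4},
    {"slide":[0,0,0.002],"twist":0,"fingers":0.4},
    {"slide":[0,0,0],"twist":0,"fingers":0.4}
  ]
}}

```text
t: 28.4
eef_pos: [600.9, 52.8, 268.8]
eef_rot: [3.134, 0.209, -0.015]
ft_force: [-8.8, -1.0, 2.4]
grip_width: 55.3
grip_force: 42.9
```

```bash
python3 look.py 2
```

```text
28.4 [600.94  52.77 268.8 ] yaw 0.13342234460815164 [-8.81 -1.    2.41] rack [ -57.7 -241.1] spindle [-44.5  -0.2]
28.45 [600.94  52.77 268.82] yaw 0.13343876080188796 [-8.58  0.37  2.61] rack [ -57.7 -241.1] spindle [-44.5  -0.2]
```

{"fn": "jog_arm", "kwargs": {
  "targets": [
    {"slide":[-0.002,0,0],"twist":0,"fingers":0.4},
    {"slide":[0,0,0],"twist":0,"fingers":0.4},
    {"slide":[0,0,0],"twist":0,"fingers":1},
    {"slide":[0,0,0],"twist":0,"fingers":1},
    {"slide":[0,0,0],"twist":0,"fingers":1},
    {"slide":[0,0,0],"twist":0,"fingers":1},
    {"slide":[0,0,-0.06],"twist":0,"fingers":1},
    {"slide":[0,0,-0.1],"twist":0,"fingers":1},
    {"slide":[0,0,-0.1],"twist":0,"fingers":1},
    {"slide":[-0.05,0,0],"twist":0,"fingers":1},
    {"slide":[-0.1,0,0],"twist":0,"fingers":1},
    {"slide":[0,0,0],"twist":0,"fingers":1}
  ]
}}

```text
t: 29.95
eef_pos: [524.9, 42.4, 399.5]
eef_rot: [3.134, 0.21, -0.007]
ft_force: [0.7, 0.7, 0.6]
grip_width: 85.3
grip_force: 0.0
```

```bash
python3 look.py 1
python3 - <<'E'
from cell import env
from h import *
a=env.read_camera('side')['color']
cv2.imwrite('pics/s5.png',cv2.resize(a[160:300,240:400],None,fx=4.2,fy=4.2,interpolation=2))
E
```

```text
29.95 [524.86  42.38 399.52] yaw 0.13391950106451192 [0.71 0.69 0.61] rack [-134.5 -242.1] spindle [-121.3   -0.4]
```

View pics/s5.png

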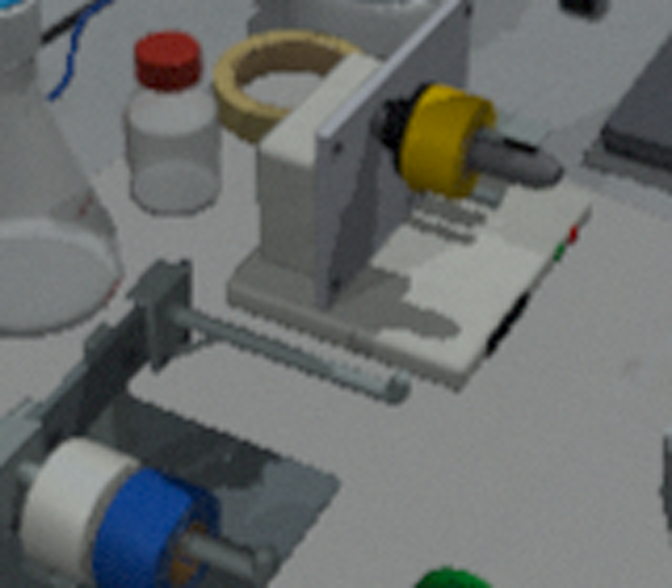

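{"fn": "jog_arm", "kwargs": {
  "targets": [
    {"slide":[-0.1,0.06,0],"twist":0,"fingers":1},
    {"slide":[0,0.12,0],"twist":0,"fingers":1},
    {"slide":[0,0.12,0],"twist":0,"fingers":1},
    {"slide":[0,0.12,0],"twist":0,"fingers":1},
    {"slide":[0,0.12,0],"twist":0,"fingers":1},
    {"slide":[0,0,0],"twist":0,"fingers":1},
    {"slide":[0,0,0],"twist":0,"fingers":1}
  ]
}}

```text
t: 30.88
eef_pos: [515.7, -231.0, 399.4]
eef_rot: [-3.134, -0.21, -0.001]
ft_force: [-0.2, 1.5, -1.0]
grip_width: 85.3
grip_force: 0.0
```

Run:
```python
from cell import env
from h import *
import numpy as np
o=[]
for n,(x0,y0,x1,y1) in (('side',(325,170,380,215)),('top',(345,180,400,240))):
    a=env.read_camera(n)['color']; b=cv2.imread(f'pics/{n}0.png')
    o.append(np.hstack([cv2.resize(m[y0:y1,x0:x1],None,fx=5.6,fy=5.6,interpolation=2) for m in (b,a)]))
cv2.imwrite('pics/s6.png',cv2.convertScaleAbs(np.vstack(o),alpha=1.4))
```

```text
(no output)
```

View pics/s6.png

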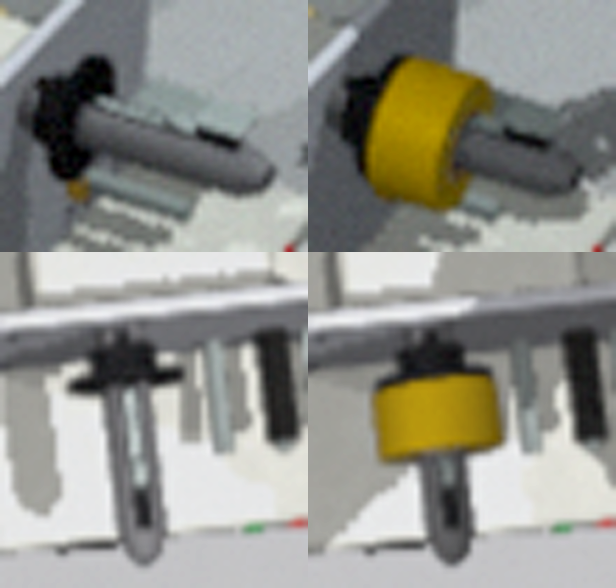

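The top view shows the yellow roll (440,415) flush against the black disc. In the side view the light steel catch stands up in front of it, at about (485,122). The arm is clear, so I am handing the job in.

```bash
python3 -c "
from cell import env
print(env.close_job())"
```

```text
the job is handed in; nothing more can be done
None
```

The job is handed in: white and blue hang on the spare hook, and the yellow roll was pushed home against the disc with the catch appearing up in the last pictures; the interface returned no verdict.

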